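# Index the sample carousel and hold the box lid ready

### The arm

A 7-joint arm with a two-finger parallel gripper is mounted at the origin on the work surface. World frame = base frame: x ahead of the robot, y to its left, z up, the work surface at z = 0. Lengths are in m, angles in rad, forces in N, time in s.
With the tool pointing down it reaches from about 0.4 to 0.85 m from the base axis. Payload 4.5 kg.
Tool frame: the origin (TCP) lies on the centre line of the jaws, within the pads' length; the fingertips stand 11 mm ahead of it and the grasp point (between the pads) lies 8 mm behind it; z points along the fingers, y is the direction in which the jaws open and shut (so a half turn about z gives the same grasp; the last joint's range is limited). The gripper opens to 88 mm and grips with 3 to 60 N. Pads are 18 mm wide; open, the fingers measure 123 mm over their backs; the gripper's body (75 mm by 187 mm) begins 45 mm behind the grasp point.
Start: joints at [-1.078, 0.689, -0.195, 1.565, 0.157, 0.902, -0.215], TCP at [0.277, 0.56, 0.25] pointing down, gripper open.
Joint ranges: [-3.01, 3.01], [-0.46, 2.08], [-1.47, 1.51], [0.13, 2.56], [-1, 4.14], [0.04, 2.09], [-2.66, 2.66]. Speed limits (rad/s): [2.57, 2.57, 3.14, 3.14, 3.14, 3.14, 3.14].

### API

Orientations are given as a unit quaternion [x, y, z, w].
In Python, from plant import r, snapshot gives the robot as it stands.
- The arm moves only by the tool drive_tool, never from a script. Its argument "commands" is a list of rows, each an object of numbers: "wx", "wy", "wz": the turn, a rotation vector about the tool's x, y, z in rad; "dx", "dy", "dz": the shift along the tool's x, y, z in m; "claw": the opening, from 0 (shut) to 1 (fully open). A call has 1 to 12 rows; each row shifts and turns the commanded pose from where the row before left it, along the tool's axes as they then stand; what a row does not reach is not made up. A row lasts 1/10 s, in which the tool goes at most 50 mm and 8.59 degrees, less where a joint would pass 70% of its speed; a pose out of reach is approached as far as the arm can. A call is refused whole if a number of a shift passes 0.05 or a number of a turn 0.15, either way. A call with a gripper value outside its range is refused whole. The fingers move at their own pace and stop on an object; "grip_force" is the grip in N (left out, the last holds). Time passes only in rows, so rows that do not move let the fingers close. It gives the time, the measured TCP pose, the force and the opening at its end, in the units of the state.
- r.get_state(): the state, without advancing time (a new reading comes with each control period).
- snapshot(name): name is "scene" or "top" or "wrist"; returns a dict with "color" (384x512x3 uint8, red, green, blue), "fx", "fy", "cx", "cy" (pixels), "dist" ([k1, k2, p1, p2, k3] as OpenCV has them; the pictures are not rectified), "world_to_cam" (4x4, takes a point from world to camera coordinates); the wrist camera has in their place "T_tool_cam" (4x4, takes a point from camera to tool coordinates, whose origin is the TCP and whose axes are the flange's). Camera axes: x right, y up, looking along -z (the intrinsics and any distortion apply to the point x, -y, -z); pixel columns grow to the right and rows downward; lengths in m; the calibration is good to about 2 mm. A picture is of the moment at which its call begins: read the wrist's pose just before it. There is no depth.
- r.finish_job(): hands the job in, once; it reports no verdict.
The state is a dict: "clock": time; "q": joint angles; "qd": joint speeds; "joint_torque": joint torques, N m; "tool_pos": TCP position; "eef_rot": TCP orientation; "contact_force": force on the tool from outside, world axes, zero at the start; "moment": the same for the moment, N m; "opening": opening from 0.0 (shut) to 1.0 (fully open).
Only numpy, scipy, OpenCV 4.12 (cv2) and the standard library are available. Lean on these libraries where they do the work, as an engineer would, in place of code of your own. Each camera call takes 0.05 s, during which the arm holds its last target. There are 200 camera calls.

### The job

Turn the sample carousel by its upright post, anticlockwise seen from above, until the one pocket that holds a rock clicks into place at the fixed gate (two little uprights on the base). Then take the counter-sprung lid of the sample box by its bar handle, raise it just past its balance point without ever letting it fly open, bring it back and keep holding it still just below the balance point (some 5 to 10 degrees lower), so that a colleague can pass the rock across and the lid would close by itself. Finish while still holding the lid there, with the carousel still at its click stop and the other things on the bench left where they were.

Things in the scene. Friction and masses are not known exactly. Their poses are not given: they have to be found in the camera images.
- carousel (a joint): Angle (rad) of the carousel's aluminium disc (250 mm across, top 48 mm above the bench); grows anticlockwise seen from above. Click stops (sprung roller between pins under the rim) at 1.047, 2.094, 3.142; at 2.094 the rock's pocket is at the gate. Starts short of the first stop, between -0.3 and 0.72. Turns freely between stops and stays put; clicking in or out takes about 3 to 4 N at the post. Let go within 0.1 rad, it is pulled in. Hard limits -0.4 and 3.35.
- carousel_axis (a point): Point on the carousel's axis at the height of the disc's top face, fixed to the grey base (170 mm across, bolted to the bench). z up; its -y axis points to the gate.
- gate (a point): The fixed gate on the carousel base, 142 mm from the axis, 48 mm above the bench: two dark steel uprights (8 x 12 mm, 75 mm high, 60 mm apart) standing just outside the disc's rim, on the side of the carousel that is to the robot's right.
- post (a point): Centre of the top end of the upright round steel post (16 mm across, standing 55 mm above the disc, so its top is 103 mm above the bench) fixed on the disc 95 mm from the axis, opposite the rock's pocket. It can be gripped from above with any yaw and turns in the grip.
- loaded_pocket (a point): Middle of the pocket (black pad 48 mm across, 95 mm from the axis) that holds the rock, the only loaded one; the rock is fixed to it, about 35 mm wide and 30 mm high. Four other black pads are empty. Moves with the disc.
- lid (a joint): Opening angle (rad) of the sample box's flat white lid (182 x 220 x 10 mm, 0.9 kg); 0 shut and level, grows as its robot-side edge rises. A counter-spring balances it at 0.80 (46 degrees): lower, it falls shut by itself; higher, it swings open by itself to a stop at 1.75. No catch, almost no friction; moving it takes under 4 N at the handle.
- lid_hinge (a point): Middle of the lid's hinge axis on the far rim of the sample box, 105 mm above the bench. The point belongs to the box, which is bolted to the bench and does not move: z up, x points from the handle side to the hinge side, y along the hinge. The open grey box is 180 x 220 mm and 100 mm high.
- lid_handle (a point): Middle of the lid's straight round handle bar: steel, 12 mm thick, 120 mm long, parallel to the hinge, 233 mm from the hinge axis, in the lid's mid-plane (so 105 mm above the bench when shut) and 45 mm clear of the lid's edge, joined to it by an arm at either end. Moves with the lid; the bar turns in the grip if pinched from above.
- oil_bottle: Small round bottle, 34 mm across, 75 mm high; bystander. Origin at its underside.
- rock: Loose grey rock on the bench, 55 x 42 x about 42 mm; bystander. Origin at its underside.
- objective: Steel microscope objective, 28 mm across, 45 mm high; bystander. Origin at its underside.
- slide_box: Small wooden slide box, 85 x 35 x 30 mm; bystander. Origin at its underside.
- mug: White mug, 76 mm across, 85 mm high; bystander. Origin at its underside.
- dish: Shallow glass dish, 90 mm across, 16 mm high; bystander. Origin at its underside.
- brush: Small brush, 140 mm long, lying on the bench; bystander. Origin at the underside of its middle.

How it is judged:
By the outcome, as a careful person would: the job done as asked, in the order asked, and still so for the second after the job is handed in, while the arm keeps its last pose, push and grip.
It also fails if it takes over 48 s, if anything falls off the work surface, if the arm or the gripper's body presses on something with over 40 N, if the wrist force passes 120 N, or if a joint passes its speed limit or range.

## Working session

There is one attempt and no reset: what is moved stays moved. The work goes in short steps, Python scripts to look and compute and a tool call to move; the robot and the scene stay as the last step left them, time stands still between calls to the robot, and variables do not carry over. Pictures are saved under pics/ and viewed, on a budget of 10 in all, crops included, one or two more only if the job needs it, and the job is handed in when it is done.

Besides the shell and the picture viewer there is one more tool, called in YAML: its name, and indented under it one key for each argument. drive_tool: Moves the arm, as the interface text tells. Its arguments: {"type":"object","properties":{"commands":{"type":"array","items":{"type":"object","properties":{"wx":{"type":"number"},"wy":{"type":"number"},"wz":{"type":"number"},"dx":{"type":"number"},"dy":{"type":"number"},"dz":{"type":"number"},"claw":{"type":"number"}}}},"grip_force":{"type":"number"}},"required":["commands"]}

```bash
ls; mkdir -p pics
python3 - <<'E'
from plant import r, snapshot
import cv2, json, numpy as np, pickle
s=r.get_state(); print({k:np.round(v,4).tolist() for k,v in s.items()})
d={}
for n in ("scene","top"):
    d[n]=snapshot(n); cv2.imwrite(f"pics/{n}0.png",d[n]["color"][:,:,::-1])
    print(n,{k:np.round(v,4).tolist() for k,v in d[n].items() if k!="color"})
pickle.dump(d,open("s0.pkl","wb"))
E
```

```text
pics
{'clock': 0.0, 'q': [-1.0782, 0.69, -0.1945, 1.5664, 0.1573, 0.9025, -0.2151], 'qd': [-0.0002, -0.0004, 0.0004, 0.0011, -0.0001, 0.0013, -0.0013], 'joint_torque': [0.0, -52.7567, -1.2665, -15.3429, -0.0526, 0.0066, 0.0002], 'tool_pos': [0.2765, 0.5598, 0.2489], 'eef_rot': [0.2273, 0.9738, -0.0009, -0.0001], 'contact_force': [-1.1525, 0.7114, 0.2984], 'moment': [-0.0267, 0.0059, 0.0167], 'opening': 0.9996}
scene {'fx': 417.0363, 'fy': 417.0363, 'cx': 253.8615, 'cy': 184.0523, 'dist': [-0.0734, 0.0, 0.0, 0.0, 0.0], 'world_to_cam': [[0.2117, 0.9773, 0.0052, -0.1263], [-0.6403, 0.1347, 0.7562, 0.3261], [0.7384, -0.1634, 0.6543, -1.6814], [0.0, 0.0, 0.0, 1.0]]}
top {'fx': 358.7326, 'fy': 358.7326, 'cx': 250.1394, 'cy': 185.4133, 'dist': [-0.0887, 0.0, 0.0, 0.0, 0.0], 'world_to_cam': [[0.003, -1.0, -0.0069, 0.001], [0.9755, 0.0014, 0.2201, -0.6101], [-0.2201, -0.0074, 0.9755, -1.0294], [0.0, 0.0, 0.0, 1.0]]}
```

Run:
```python
import cv2, pickle
d=pickle.load(open("s0.pkl","rb"))
for n in d: cv2.imwrite(f"pics/{n}1.png",cv2.resize(d[n]["color"][:,:,::-1],(800,600)))
```

```text
(no output)
```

View pics/top0.png

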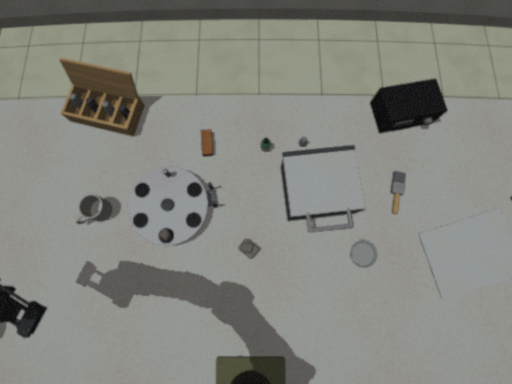

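View pics/scene0.png

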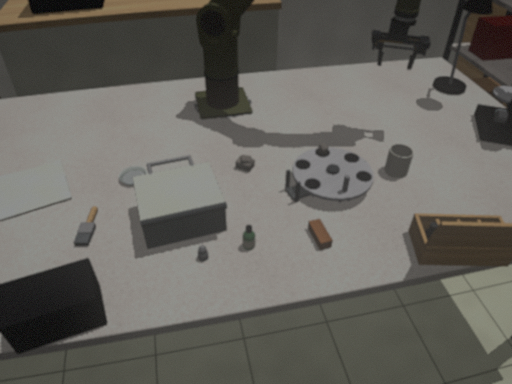

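The top view shows the carousel centred near (168,205), with the post near (168,172), the rock pocket near (166,236) and the gate near (213,195). The lid's handle bar is near (330,228). In the scene view the post is at (346,184) and the handle at (170,160). I'll zoom in and measure.

```bash
cat > h.py <<'E'
import numpy as np, cv2, pickle
def ray(d,uv,W=None):
    K=np.array([[d["fx"],0,d["cx"]],[0,d["fy"],d["cy"]],[0,0,1]])
    p=cv2.undistortPoints(np.array([[uv]],float),K,np.array(d["dist"])).ravel()
    c2w=np.linalg.inv(d["world_to_cam"]) if W is None else W
    v=c2w[:3,:3]@np.array([p[0],-p[1],-1]); return c2w[:3,3],v/np.linalg.norm(v)
def plane(d,uv,z,W=None):
    o,v=ray(d,uv,W); return o+v*(z-o[2])/v[2]
def tri(*rs):
    A=sum(np.eye(3)-np.outer(v,v) for o,v in rs); b=sum((np.eye(3)-np.outer(v,v))@o for o,v in rs)
    return np.linalg.solve(A,b)
def proj(d,P):
    p=d["world_to_cam"]@np.r_[P,1]; K=np.array([[d["fx"],0,d["cx"]],[0,d["fy"],d["cy"]],[0,0,1]])
    return cv2.projectPoints(np.array([[p[0],-p[1],-p[2]]]),np.zeros(3),np.zeros(3),K,np.array(d["dist"]))[0].ravel()
E
python3 - <<'E'
from h import *
d=pickle.load(open("s0.pkl","rb"))
t=d["top"]["color"][:,:,::-1]; s=d["scene"]["color"][:,:,::-1]
a=cv2.resize(t[135:275,110:375],None,fx=3,fy=3,interpolation=cv2.INTER_CUBIC)
b=cv2.resize(s[135:220,120:385],None,fx=3,fy=3,interpolation=cv2.INTER_CUBIC)[:180]
cv2.imwrite("pics/c1.png",a)
b=cv2.resize(s[138:213,270:385],None,fx=4,fy=4,interpolation=cv2.INTER_CUBIC); b2=cv2.resize(s[145:235,125:232],None,fx=3.3,fy=3.3,interpolation=cv2.INTER_CUBIC)
c=np.zeros((300,800,3),np.uint8); c[:b.shape[0],:b.shape[1]]=b; c[:b2.shape[0],440:440+b2.shape[1]]=np.array(b2)[:, :360] 
cv2.imwrite("pics/c2.png",c)
E
```

```text
(no output)
```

View pics/c1.png

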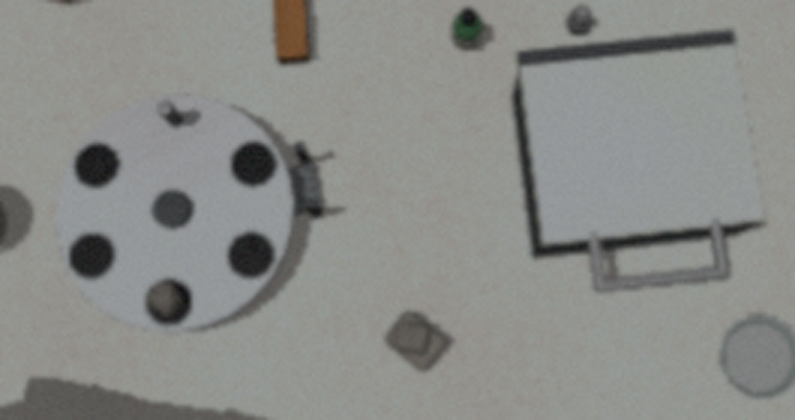

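View pics/c2.png

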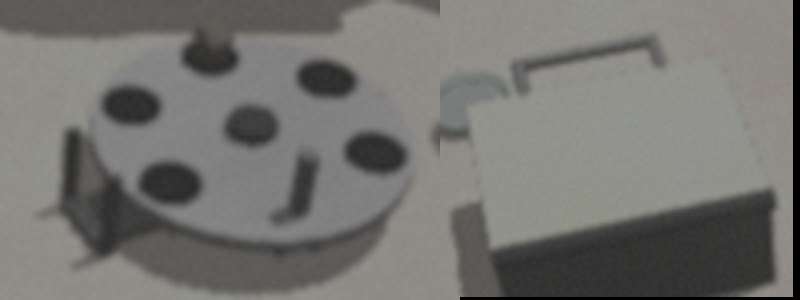

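The crops show four empty pads in the top view at c1 (97,165), (253,163), (92,255) and (251,255), the loaded one at (168,301) and the hub at (173,209). The post top is at about c1 (164,104) and c2 (310,155). The handle bar ends are at c1 (598,284) and (727,272), and at c2 (518,68) and (655,43).

Run:
```python
from h import *
d=pickle.load(open("s0.pkl","rb"))
T,S=d["top"],d["scene"]
def pads(D,x0,x1,y0,y1,th=70):
    g=cv2.cvtColor(D["color"],cv2.COLOR_RGB2GRAY)[y0:y1,x0:x1]
    n,l,st,c=cv2.connectedComponentsWithStats((g<th).astype(np.uint8))
    return [(c[i]+[x0,y0],st[i,4]) for i in range(1,n) if st[i,4]>25]
for n,D,b in (("top",T,(125,215,160,250)),("scene",S,(285,380,145,205))):
    for c,a in pads(D,*b): print(n,c.round(1),a,plane(D,c,.048).round(4))
m1=lambda x,y:(110+x/3-.33,135+y/3-.33)
m2=lambda x,y:(270+x/4-.4,138+y/4-.4)
m3=lambda x,y:(125+(x-440)/3.3-.35,145+y/3.3-.35)
print("post top",plane(T,m1(164,104),.103),plane(S,m2(310,153),.103),tri(ray(T,m1(164,104)),ray(S,m2(310,153))))
for a,b in (((598,284),(655,43)),((727,272),(518,68))):
    a=m1(*a);
    # left end in top (+y) is right end in scene
    b=m3(*b); print("handle",plane(T,a,.105).round(4),plane(S,b,.105).round(4),tri(ray(T,a),ray(S,b)).round(4))
for n,p,z in (("hinge lid corners",(519,62),.11),("",(733,42),.11),("front",(535,246),.11),("",(762,222),.11),("gateU",(300,153),.123),("gateD",(316,208),.123),("rock",(420,340),0.03)): print(n,plane(T,m1(*p),z).round(4))
for p in ((73,132),(112,180)): print("gate scene",plane(S,m2(*p),.123).round(4))
```

```text
top [141.9 189.6] 144 [0.6006 0.3424 0.048 ]
top [194.1 189.1] 148 [0.6025 0.1773 0.048 ]
top [210.3 196.3] 85 [0.5799 0.1259 0.048 ]
top [167.4 204.2] 97 [0.5545 0.2587 0.048 ]
top [193.2 219.6] 156 [0.5071 0.1764 0.048 ]
top [140.2 219.9] 149 [0.5052 0.3413 0.048 ]
top [167.3 236.3] 97 [0.4554 0.254  0.048 ]
scene [322.  151.7] 78 [0.4558 0.2574 0.048 ]
scene [351.  157.5] 86 [0.504 0.339 0.048]
scene [302.5 164. ] 93 [0.5049 0.1755 0.048 ]
scene [332.5 169.3] 78 [0.5493 0.259  0.048 ]
scene [287.6 179.4] 50 [0.5671 0.1096 0.048 ]
scene [363.4 175.9] 101 [0.5991 0.3406 0.048 ]
scene [345.2 184.5] 45 [0.6251 0.2707 0.048 ]
scene [312.2 183.5] 111 [0.6003 0.1761 0.048 ]
scene [299.  192.2] 195 [0.6295 0.1264 0.048 ]
post top [0.65144722 0.26047815 0.103     ] [0.64906486 0.25836693 0.103     ] [0.65063257 0.25882712 0.10453509]
handle [ 0.4723 -0.168   0.105 ] [ 0.4758 -0.1687  0.105 ] [ 0.4725 -0.1685  0.1025]
handle [ 0.4835 -0.2936  0.105 ] [ 0.487  -0.2906  0.105 ] [ 0.4838 -0.2925  0.1032]
hinge lid corners [ 0.6932 -0.0953  0.11  ]
 [ 0.7151 -0.3122  0.11  ]
front [ 0.5083 -0.1075  0.11  ]
 [ 0.5315 -0.3294  0.11  ]
gateU [0.5968 0.1195 0.123 ]
gateD [0.5428 0.1027 0.123 ]
rock [0.4226 0.0034 0.03  ]
gate scene [0.6155 0.0922 0.123 ]
gate scene [0.6704 0.104  0.123 ]
```

drive_tool:
  commands:
    - {"dx":-0.03,"dy":-0.007,"dz":0.006,"claw":0.6}
    - {"dx":-0.04,"dy":-0.009,"dz":0.008,"claw":0.6}
    - {"dx":-0.04,"dy":-0.009,"dz":0.008}
    - {"dx":-0.04,"dy":-0.009,"dz":0.008}
    - {"dx":-0.04,"dy":-0.009,"dz":0.008}
    - {"dx":-0.04,"dy":-0.009,"dz":0.008}
    - {"dx":-0.04,"dy":-0.009,"dz":0.008}
    - {"dx":-0.04,"dy":-0.009,"dz":0.008}
    - {"dx":-0.04,"dy":-0.009,"dz":0.008}
    - {"dx":-0.04,"dy":-0.009,"dz":0.008}
    - {"dx":-0.04,"dy":-0.009,"dz":0.008}
    - {"dx":-0.03,"dy":-0.006,"dz":0.005}
  grip_force: 25

```text
validation failed for argument at $.co...
```

```bash
cat >> h.py <<'E'
from scipy.spatial.transform import Rotation as Ro
def tool(s):
    M=np.eye(4); M[:3,:3]=Ro.from_quat(s["eef_rot"]).as_matrix(); M[:3,3]=s["tool_pos"]; return M
def look(names=("scene","top","wrist"),tag="x"):
    from plant import r,snapshot
    o={}
    for n in names:
        s=r.get_state(); o[n]=snapshot(n); o[n]["T"]=tool(s)
        if n=="wrist": o[n]["world_to_cam"]=np.linalg.inv(o[n]["T"]@o[n]["T_tool_cam"])
    o["s"]=r.get_state(); pickle.dump(o,open(tag+".pkl","wb")); return o
E
python3 - <<'E'
from h import *
o=look(("wrist",),"w1"); s=o["s"]; print({k:np.round(s[k],4).tolist() for k in ("clock","tool_pos","eef_rot","contact_force","opening","q")})
D=o["wrist"]; a=D["color"][:,:,::-1].copy()
for p in ((.648,.2596,.103),(.553,.2586,.048)):
    u=proj(D,np.array(p)); print(u); cv2.circle(a,tuple(int(x) for x in u),4,(0,0,255),1)
cv2.imwrite("pics/w1.png",a)
E
```

```text
{'clock': 0.15, 'tool_pos': [0.2766, 0.56, 0.2491], 'eef_rot': [0.2274, 0.9738, -0.0007, -0.0001], 'contact_force': [-0.4551, -0.7111, 0.0947], 'opening': 0.999, 'q': [-1.0782, 0.6898, -0.1945, 1.566, 0.1573, 0.9025, -0.2151]}
[181.560991   488.83674456]
[155.11627291 413.39811949]
```

View pics/w1.png

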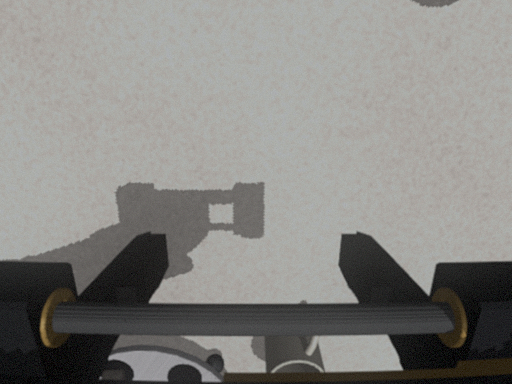

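The call was refused and the arm hasn't moved. The wrist view still shows the start pose, with the mug and disc at the bottom edge. I'll resend with every field filled in.

drive_tool:
  commands:
    - {"dx":-0.03,"dy":-0.007,"dz":0.006,"wx":0,"wy":0,"wz":0,"claw":0.6}
    - {"dx":-0.04,"dy":-0.009,"dz":0.008,"wx":0,"wy":0,"wz":0,"claw":0.6}
    - {"dx":-0.04,"dy":-0.009,"dz":0.008,"wx":0,"wy":0,"wz":0,"claw":0.6}
    - {"dx":-0.04,"dy":-0.009,"dz":0.008,"wx":0,"wy":0,"wz":0,"claw":0.6}
    - {"dx":-0.04,"dy":-0.009,"dz":0.008,"wx":0,"wy":0,"wz":0,"claw":0.6}
    - {"dx":-0.04,"dy":-0.009,"dz":0.008,"wx":0,"wy":0,"wz":0,"claw":0.6}
    - {"dx":-0.04,"dy":-0.009,"dz":0.008,"wx":0,"wy":0,"wz":0,"claw":0.6}
    - {"dx":-0.04,"dy":-0.009,"dz":0.008,"wx":0,"wy":0,"wz":0,"claw":0.6}
    - {"dx":-0.04,"dy":-0.009,"dz":0.008,"wx":0,"wy":0,"wz":0,"claw":0.6}
    - {"dx":-0.04,"dy":-0.009,"dz":0.008,"wx":0,"wy":0,"wz":0,"claw":0.6}
    - {"dx":-0.04,"dy":-0.009,"dz":0.008,"wx":0,"wy":0,"wz":0,"claw":0.6}
    - {"dx":-0.03,"dy":-0.006,"dz":0.005,"wx":0,"wy":0,"wz":0,"claw":0.6}
  grip_force: 25

```text
clock: 1.35
tool_pos: [0.6454, 0.2609, 0.1575]
eef_rot: [0.229, 0.974, -0.001, 0.0]
contact_force: [0.2, -0.4, -1.2]
opening: 0.599
```

Run:
```python
from h import *
o=look(("wrist",),"w2"); s=o["s"]; print({k:np.round(s[k],4).tolist() for k in ("clock","tool_pos","eef_rot","contact_force","opening","q")})
D=o["wrist"]; a=D["color"][:,:,::-1].copy()
for p in ((.648,.2596,.103),(.6485,.2596,.048)):
    u=proj(D,np.array(p)); print(u); cv2.circle(a,tuple(int(x) for x in u),4,(0,0,255),1)
cv2.imwrite("pics/w2.png",a)
d=pickle.load(open("s0.pkl","rb")); T,S=d["top"],d["scene"]
m1=lambda x,y:(110+x/3-.33,135+y/3-.33)
m2=lambda x,y:(270+x/4-.4,138+y/4-.4)
print("gate tri hi-x",tri(ray(T,m1(300,150)),ray(S,m2(112,180))),"lo-x",tri(ray(T,m1(316,210)),ray(S,m2(73,132))))
```

```text
{'clock': 1.4, 'tool_pos': [0.6497, 0.2554, 0.1567], 'eef_rot': [0.2316, 0.9728, -0.0027, 0.0023], 'contact_force': [3.49, -3.716, -0.8719], 'opening': 0.5982, 'q': [-0.3314, 0.898, -0.2305, 1.3973, 0.2443, 0.8744, 0.4681]}
[255.4521227  220.46086986]
[255.49462475 193.16538916]
gate tri hi-x [0.61177856 0.12595206 0.06986992] lo-x [0.55075016 0.11106608 0.06816777]
```

View pics/w2.png

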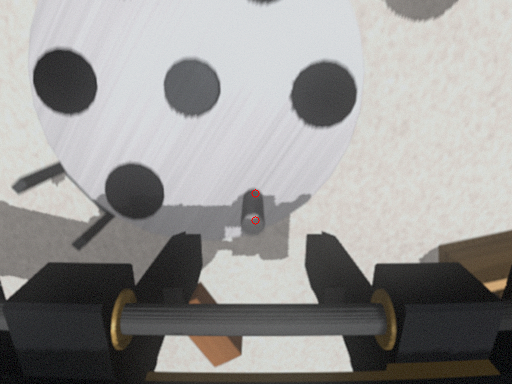

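The wrist view confirms the post top at (253,222), matching the prediction. The gate uprights point at about -78°, so the post has to go from 0.6° to about 102°. I'll descend and grip.

drive_tool:
  commands:
    - {"dx":0.001,"dy":0.001,"dz":0.02,"wx":0,"wy":0,"wz":0,"claw":0.5}
    - {"dx":0.001,"dy":0.001,"dz":0.03,"wx":0,"wy":0,"wz":0,"claw":0.5}
    - {"dx":0.001,"dy":0.001,"dz":0.029,"wx":0,"wy":0,"wz":0,"claw":0.5}
    - {"dx":0,"dy":0,"dz":0,"wx":0,"wy":0,"wz":0,"claw":0.3}
    - {"dx":0,"dy":0,"dz":0,"wx":0,"wy":0,"wz":0,"claw":0}
    - {"dx":0,"dy":0,"dz":0,"wx":0,"wy":0,"wz":0,"claw":0}
    - {"dx":0,"dy":0,"dz":0,"wx":0,"wy":0,"wz":0,"claw":0}
    - {"dx":0,"dy":0,"dz":0,"wx":0,"wy":0,"wz":0,"claw":0}
  grip_force: 25

```text
clock: 2.2
tool_pos: [0.643, 0.2688, 0.0814]
eef_rot: [0.227, 0.974, 0.001, 0.001]
contact_force: [-2.5, -1.1, 4.5]
opening: 0.172
```

```bash
cat > arc.py <<'E'
from h import *
import sys
from plant import r
s=r.get_state(); M=tool(s); print({k:np.round(s[k],3).tolist() for k in ("clock","tool_pos","eef_rot","contact_force","opening","q")})
c=np.array([.553,.2586]); p=np.array(s["tool_pos"]); v=p[:2]-c; print("ang",np.degrees(np.arctan2(v[1],v[0])),"rad",np.hypot(*v))
a0=np.radians(float(sys.argv[1])); n=int(sys.argv[3]); a1=np.radians(float(sys.argv[2]))
a=np.linspace(a0,a1,n+1); P=c+.095*np.c_[np.cos(a),np.sin(a)]
for q in np.diff(P,axis=0): print((M[:3,:3].T@np.r_[q,0]).round(4))
E
python3 arc.py 0.6 42 6; python3 arc.py 42 102 9
```

```text
{'clock': 2.2, 'tool_pos': [0.643, 0.269, 0.081], 'eef_rot': [0.227, 0.974, 0.001, 0.001], 'contact_force': [-2.478, -1.105, 4.515], 'opening': 0.172, 'q': [-0.356, 0.991, -0.216, 1.438, 0.269, 0.739, 0.436]}
ang 6.4959095854639 rad 0.09058082111735448
[0.0058 0.0099 0.    ]
[0.0069 0.0091 0.    ]
[0.008  0.0082 0.    ]
[0.0089 0.0072 0.    ]
[ 0.0097  0.0061 -0.    ]
[ 0.0103  0.0049 -0.    ]
{'clock': 2.2, 'tool_pos': [0.643, 0.269, 0.081], 'eef_rot': [0.227, 0.974, 0.001, 0.001], 'contact_force': [-2.478, -1.105, 4.515], 'opening': 0.172, 'q': [-0.356, 0.991, -0.216, 1.438, 0.269, 0.739, 0.436]}
ang 6.4959095854639 rad 0.09058082111735448
[ 0.0105  0.0035 -0.    ]
[ 0.0108  0.0022 -0.    ]
[ 0.011  0.001 -0.   ]
[ 0.011  -0.0003 -0.    ]
[ 0.0109 -0.0016 -0.    ]
[ 0.0107 -0.0029 -0.    ]
[ 0.0103 -0.0041 -0.    ]
[ 0.0097 -0.0052 -0.    ]
[ 0.0091 -0.0063 -0.    ]
```

drive_tool:
  commands:
    - {"dx":0,"dy":0,"dz":0,"wx":0,"wy":0,"wz":0,"claw":0.35}
    - {"dx":-0.003,"dy":0.0015,"dz":0,"wx":0,"wy":0,"wz":0,"claw":0.35}
    - {"dx":-0.003,"dy":0.0015,"dz":0,"wx":0,"wy":0,"wz":0,"claw":0.35}
    - {"dx":0,"dy":0,"dz":0,"wx":0,"wy":0,"wz":0,"claw":0.35}
    - {"dx":0,"dy":0,"dz":0,"wx":0,"wy":0,"wz":0,"claw":0}
    - {"dx":0,"dy":0,"dz":0,"wx":0,"wy":0,"wz":0,"claw":0}
    - {"dx":0,"dy":0,"dz":0,"wx":0,"wy":0,"wz":0,"claw":0}
    - {"dx":0,"dy":0,"dz":0,"wx":0,"wy":0,"wz":0,"claw":0}
  grip_force: 25

```text
clock: 3.0
tool_pos: [0.6485, 0.2683, 0.0795]
eef_rot: [0.227, 0.974, -0.0, -0.0]
contact_force: [-0.9, -0.4, 0.1]
opening: 0.173
```

```bash
python3 arc.py 5 33 5; python3 arc.py 33 63 6
```

```text
{'clock': 3.0, 'tool_pos': [0.648, 0.268, 0.079], 'eef_rot': [0.227, 0.974, -0.0, -0.0], 'contact_force': [-0.92, -0.359, 0.102], 'opening': 0.173, 'q': [-0.352, 1.001, -0.217, 1.417, 0.268, 0.754, 0.443]}
ang 5.823097730059672 rad 0.09597896588871642
[ 0.0052  0.0077 -0.    ]
[ 0.0059  0.0071 -0.    ]
[0.0066 0.0065 0.    ]
[0.0072 0.0059 0.    ]
[0.0077 0.0051 0.    ]
{'clock': 3.0, 'tool_pos': [0.648, 0.268, 0.079], 'eef_rot': [0.227, 0.974, -0.0, -0.0], 'contact_force': [-0.92, -0.359, 0.102], 'opening': 0.173, 'q': [-0.352, 1.001, -0.217, 1.417, 0.268, 0.754, 0.443]}
ang 5.823097730059672 rad 0.09597896588871642
[0.0073 0.0039 0.    ]
[0.0076 0.0033 0.    ]
[0.0079 0.0026 0.    ]
[0.0081 0.0019 0.    ]
[0.0082 0.0012 0.    ]
[0.0083 0.0005 0.    ]
```

drive_tool:
  commands:
    - {"dx":0.0052,"dy":0.0077,"dz":0,"wx":0,"wy":0,"wz":0,"claw":0}
    - {"dx":0.0059,"dy":0.0071,"dz":0,"wx":0,"wy":0,"wz":0,"claw":0}
    - {"dx":0.0066,"dy":0.0065,"dz":0,"wx":0,"wy":0,"wz":0,"claw":0}
    - {"dx":0.0072,"dy":0.0059,"dz":0,"wx":0,"wy":0,"wz":0,"claw":0}
    - {"dx":0.0077,"dy":0.0051,"dz":0,"wx":0,"wy":0,"wz":0,"claw":0}
    - {"dx":0.0073,"dy":0.0039,"dz":0,"wx":0,"wy":0,"wz":0,"claw":0}
    - {"dx":0.0076,"dy":0.0033,"dz":0,"wx":0,"wy":0,"wz":0,"claw":0}
    - {"dx":0.0079,"dy":0.0026,"dz":0,"wx":0,"wy":0,"wz":0,"claw":0}
    - {"dx":0.0081,"dy":0.0019,"dz":0,"wx":0,"wy":0,"wz":0,"claw":0}
    - {"dx":0.0082,"dy":0.0012,"dz":0,"wx":0,"wy":0,"wz":0,"claw":0}
    - {"dx":0.0083,"dy":0.0005,"dz":0,"wx":0,"wy":0,"wz":0,"claw":0}
    - {"dx":0,"dy":0,"dz":0,"wx":0,"wy":0,"wz":0,"claw":0}

```text
clock: 4.2
tool_pos: [0.5953, 0.3434, 0.0797]
eef_rot: [0.227, 0.974, -0.003, -0.001]
contact_force: [-0.2, -8.6, 2.9]
opening: 0.173
```

```bash
python3 arc.py 63 102 8
```

```text
{'clock': 4.2, 'tool_pos': [0.595, 0.343, 0.08], 'eef_rot': [0.227, 0.974, -0.003, -0.001], 'contact_force': [-0.186, -8.553, 2.868], 'opening': 0.173, 'q': [-0.493, 0.984, -0.197, 1.465, 0.252, 0.723, 0.318]}
ang 63.49785535647149 rad 0.09477426760988995
[ 0.0081 -0.0002  0.    ]
[ 0.008  -0.0009  0.    ]
[ 0.0079 -0.0016  0.    ]
[ 0.0078 -0.0023  0.    ]
[ 0.0075 -0.0029  0.    ]
[ 0.0073 -0.0035  0.    ]
[ 0.0069 -0.0042  0.    ]
[ 0.0066 -0.0047  0.    ]
```

drive_tool:
  commands:
    - {"dx":0.0071,"dy":-0.002,"dz":0,"wx":0,"wy":0,"wz":0,"claw":0}
    - {"dx":0.008,"dy":-0.0009,"dz":0,"wx":0,"wy":0,"wz":0,"claw":0}
    - {"dx":0.0079,"dy":-0.0016,"dz":0,"wx":0,"wy":0,"wz":0,"claw":0}
    - {"dx":0.0078,"dy":-0.0023,"dz":0,"wx":0,"wy":0,"wz":0,"claw":0}
    - {"dx":0.0075,"dy":-0.0029,"dz":0,"wx":0,"wy":0,"wz":0,"claw":0}
    - {"dx":0.0073,"dy":-0.0035,"dz":0,"wx":0,"wy":0,"wz":0,"claw":0}
    - {"dx":0.0069,"dy":-0.0042,"dz":0,"wx":0,"wy":0,"wz":0,"claw":0}
    - {"dx":0.0066,"dy":-0.0047,"dz":0,"wx":0,"wy":0,"wz":0,"claw":0}
    - {"dx":0,"dy":0,"dz":0,"wx":0,"wy":0,"wz":0,"claw":0}
    - {"dx":0,"dy":0,"dz":0,"wx":0,"wy":0,"wz":0,"claw":0}

```text
clock: 5.2
tool_pos: [0.5338, 0.3511, 0.0798]
eef_rot: [0.227, 0.974, -0.001, -0.001]
contact_force: [-0.7, -5.2, 1.7]
opening: 0.172
```

```bash
python3 arc.py 102 104 1
python3 - <<'E'
from h import *
o=look(("top","scene","wrist"),"p1"); a=o["top"]["color"][:,:,::-1][150:260,100:250]
b=o["wrist"]["color"][:,:,::-1]
A=cv2.resize(a,None,fx=2.6,fy=2.6,interpolation=cv2.INTER_CUBIC); B=cv2.resize(b,(400,300)); c=np.zeros((300,800,3),np.uint8); c[:A.shape[0],:A.shape[1]]=A; c[:,400:]=B; cv2.imwrite("pics/p1.png",c)
E
```

```text
{'clock': 5.2, 'tool_pos': [0.534, 0.351, 0.08], 'eef_rot': [0.227, 0.974, -0.001, -0.001], 'contact_force': [-0.685, -5.219, 1.718], 'opening': 0.172, 'q': [-0.558, 0.931, -0.178, 1.635, 0.254, 0.601, 0.236]}
ang 101.72753375589947 rad 0.09445260769039428
[ 0.0026 -0.0021  0.    ]
```

View pics/p1.png

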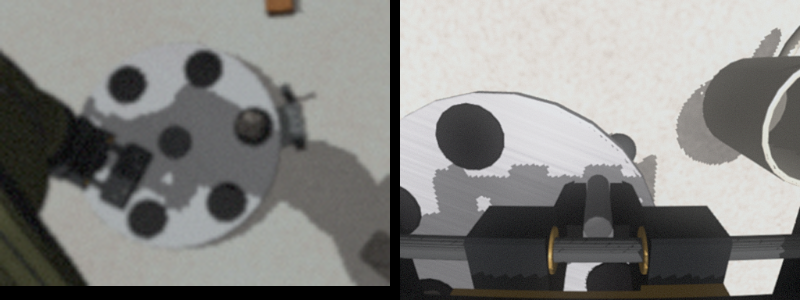

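The rock pocket now faces the gate uprights, with the rock at p1 (253,125) and the gate at (292,120). I'll release, lift clear and measure.

drive_tool:
  commands:
    - {"dx":0,"dy":0,"dz":0,"wx":0,"wy":0,"wz":0,"claw":0.4}
    - {"dx":0,"dy":0,"dz":0,"wx":0,"wy":0,"wz":0,"claw":0.4}
    - {"dx":0,"dy":0,"dz":0,"wx":0,"wy":0,"wz":0,"claw":0.4}
    - {"dx":0,"dy":0,"dz":-0.02,"wx":0,"wy":0,"wz":0,"claw":0.4}
    - {"dx":0,"dy":0,"dz":-0.04,"wx":0,"wy":0,"wz":0,"claw":0.4}
    - {"dx":0,"dy":0,"dz":-0.05,"wx":0,"wy":0,"wz":0,"claw":0.4}
    - {"dx":0,"dy":0,"dz":-0.04,"wx":0,"wy":0,"wz":0,"claw":0.4}
    - {"dx":0.03,"dy":-0.03,"dz":-0.02,"wx":0,"wy":0,"wz":0,"claw":0.4}
    - {"dx":0.03,"dy":-0.03,"dz":0,"wx":0,"wy":0,"wz":0,"claw":0.4}
    - {"dx":0.03,"dy":-0.03,"dz":0,"wx":0,"wy":0,"wz":0,"claw":0.4}
    - {"dx":0,"dy":0,"dz":0,"wx":0,"wy":0,"wz":0,"claw":0.4}

```text
clock: 6.45
tool_pos: [0.4072, 0.3081, 0.2496]
eef_rot: [0.225, 0.974, -0.003, -0.003]
contact_force: [1.0, 0.7, -0.5]
opening: 0.399
```

```bash
cat > car.py <<'E'
from h import *
def car(D,c=(.553,.2586),th=55):
    out=[]; g=cv2.cvtColor(D["color"],cv2.COLOR_RGB2GRAY)
    n,l,st,cc=cv2.connectedComponentsWithStats((g<th).astype(np.uint8))
    for i in range(1,n):
        p=plane(D,cc[i],.048)[:2]-c
        if st[i,4]>30 and .085<np.hypot(*p)<.105: out.append((np.degrees(np.arctan2(p[1],p[0])).round(1),np.hypot(*p).round(4),st[i,4],cc[i].round(1).tolist()))
    return out
E
python3 - <<'E'
from car import *
o=look(("top","scene"),"p2"); print({k:np.round(o["s"][k],3).tolist() for k in ("clock","tool_pos","eef_rot","contact_force","opening","q")})
d0=pickle.load(open("s0.pkl","rb"))
for n in ("top","scene"):
    for t in (55,70): print(n,t,"before",[x[:3] for x in car(d0[n],th=t)]); print("  after",[x for x in car(o[n],th=t)])
E
```

```text
{'clock': 6.55, 'tool_pos': [0.414, 0.311, 0.25], 'eef_rot': [0.227, 0.974, 0.001, 0.0], 'contact_force': [0.956, -0.535, 0.672], 'opening': 0.397, 'q': [-0.582, 0.552, -0.239, 1.886, 0.188, 0.724, 0.186]}
top 55 before [(np.float64(-58.7), np.float64(0.0948), np.int32(133)), (np.float64(60.3), np.float64(0.0969), np.int32(129)), (np.float64(-119.4), np.float64(0.0938), np.int32(137)), (np.float64(119.8), np.float64(0.0955), np.int32(133)), (np.float64(-176.0), np.float64(0.0979), np.int32(68))]
  after [(np.float64(-15.9), np.float64(0.0958), np.int32(129), [177.2, 175.9]), (np.float64(43.1), np.float64(0.0962), np.int32(127), [148.0, 182.6]), (np.float64(-79.1), np.float64(0.101), np.int32(57), [199.4, 198.7]), (np.float64(-137.3), np.float64(0.0953), np.int32(156), [187.2, 227.4]), (np.float64(162.8), np.float64(0.0949), np.int32(161), [156.9, 234.0])]
top 70 before [(np.float64(60.4), np.float64(0.0964), np.int32(144)), (np.float64(-58.7), np.float64(0.0952), np.int32(148)), (np.float64(-119.2), np.float64(0.0941), np.int32(156)), (np.float64(120.0), np.float64(0.0955), np.int32(
[... 1046 characters left out ...]
4(0.095), np.int32(91), [334.5, 190.5])]
scene 70 before [(np.float64(-179.3), np.float64(0.0972), np.int32(78)), (np.float64(121.4), np.float64(0.0941), np.int32(86)), (np.float64(-120.0), np.float64(0.096), np.int32(93)), (np.float64(60.7), np.float64(0.094), np.int32(101)), (np.float64(-60.2), np.float64(0.0952), np.int32(111))]
  after [(np.float64(163.9), np.float64(0.0947), np.int32(97), [330.6, 151.9]), (np.float64(-137.3), np.float64(0.0979), np.int32(103), [305.3, 158.8]), (np.float64(-77.6), np.float64(0.096), np.int32(102), [305.9, 178.3]), (np.float64(43.3), np.float64(0.0934), np.int32(102), [360.8, 181.3]), (np.float64(-17.4), np.float64(0.0947), np.int32(113), [334.5, 190.4])]
```

The rock pocket sits at -76.8° on four pads, and the gate direction is -76 to -79°, so the click stop has caught. Next I'll work out the approach to the lid handle.

Run:
```python
from h import *
from plant import r
s=r.get_state(); M=tool(s); R=M[:3,:3]; y=R[:,1]; print(np.degrees(np.arctan2(y[1],y[0])), s["tool_pos"])
n=12; D=(np.array([.476,-.2300,.25])-np.array(s["tool_pos"]))/n
tot=np.degrees(np.arctan2(y[1],y[0]))-5.7; w=np.radians(tot)/n; print("wz",w)
for i in range(n):
    print((R.T@D).round(4)); R=R@Ro.from_rotvec([0,0,w]).as_matrix()
print(R.round(3))
```

```text
63.80187024912196 [0.41372886 0.31116282 0.25036534]
wz 0.08450574478447635
[-0.0246 -0.0382 -0.    ]
[-0.0277 -0.036  -0.    ]
[-0.0306 -0.0335 -0.    ]
[-0.0334 -0.0308 -0.    ]
[-0.0358 -0.0279 -0.    ]
[-0.0381 -0.0247 -0.    ]
[-0.04   -0.0214 -0.    ]
[-0.0417 -0.018  -0.    ]
[-0.043  -0.0144 -0.    ]
[-0.0441 -0.0107 -0.    ]
[-0.0449 -0.007  -0.    ]
[-0.0453 -0.0031 -0.    ]
[[-0.099  0.995  0.001]
 [ 0.995  0.099  0.002]
 [ 0.001  0.001 -1.   ]]
```

drive_tool:
  commands:
    - {"dx":-0.0246,"dy":-0.0382,"dz":0,"wx":0,"wy":0,"wz":0.0845,"claw":0.4}
    - {"dx":-0.0277,"dy":-0.036,"dz":0,"wx":0,"wy":0,"wz":0.0845,"claw":0.4}
    - {"dx":-0.0306,"dy":-0.0335,"dz":0,"wx":0,"wy":0,"wz":0.0845,"claw":0.4}
    - {"dx":-0.0334,"dy":-0.0308,"dz":0,"wx":0,"wy":0,"wz":0.0845,"claw":0.4}
    - {"dx":-0.0358,"dy":-0.0279,"dz":0,"wx":0,"wy":0,"wz":0.0845,"claw":0.4}
    - {"dx":-0.0381,"dy":-0.0247,"dz":0,"wx":0,"wy":0,"wz":0.0845,"claw":0.4}
    - {"dx":-0.04,"dy":-0.0214,"dz":0,"wx":0,"wy":0,"wz":0.0845,"claw":0.4}
    - {"dx":-0.0417,"dy":-0.018,"dz":0,"wx":0,"wy":0,"wz":0.0845,"claw":0.4}
    - {"dx":-0.043,"dy":-0.0144,"dz":0,"wx":0,"wy":0,"wz":0.0845,"claw":0.4}
    - {"dx":-0.0441,"dy":-0.0107,"dz":0,"wx":0,"wy":0,"wz":0.0845,"claw":0.4}
    - {"dx":-0.0449,"dy":-0.007,"dz":0,"wx":0,"wy":0,"wz":0.0845,"claw":0.4}
    - {"dx":-0.0453,"dy":-0.0031,"dz":0,"wx":0,"wy":0,"wz":0.0845,"claw":0.4}

```text
clock: 7.75
tool_pos: [0.4779, -0.2341, 0.2499]
eef_rot: [0.673, 0.74, 0.001, 0.001]
contact_force: [0.5, 1.3, -0.1]
opening: 0.403
```

drive_tool:
  commands:
    - {"dx":0,"dy":0,"dz":0,"wx":0,"wy":0,"wz":0,"claw":0.4}
    - {"dx":0,"dy":0,"dz":0,"wx":0,"wy":0,"wz":0,"claw":0.4}
    - {"dx":0,"dy":0,"dz":0,"wx":0,"wy":0,"wz":0,"claw":0.4}

```text
clock: 8.05
tool_pos: [0.4768, -0.2299, 0.2495]
eef_rot: [0.671, 0.742, 0.001, -0.0]
contact_force: [0.4, 0.6, -0.1]
opening: 0.399
```

Run:
```python
from h import *
o=look(("wrist",),"w3"); s=o["s"]; print({k:np.round(s[k],4).tolist() for k in ("clock","tool_pos","eef_rot","contact_force","opening","q")})
R=tool(s)[:3,:3]; print("jaw yaw",np.degrees(np.arctan2(R[1,1],R[0,1])))
D=o["wrist"]; a=D["color"][:,:,::-1].copy()
for p in ((.4782,-.2305,.105),(.4838,-.2925,.105),(.4725,-.1685,.105),(.71,-.2074,.105)):
    u=proj(D,np.array(p)); print(u); cv2.circle(a,tuple(int(x) for x in u),3,(0,0,255),1)
cv2.imwrite("pics/w3.png",a)
```

```text
{'clock': 8.1, 'tool_pos': [0.4766, -0.2295, 0.2496], 'eef_rot': [0.6705, 0.7419, 0.0006, -0.0002], 'contact_force': [-0.8144, -0.5064, -0.5064], 'opening': 0.3963, 'q': [0.3652, 0.5608, -0.0047, 1.8611, 0.0019, 0.7196, 0.4608]}
jaw yaw 5.7852187851245
[255.22902377 176.84660638]
[254.44671783 239.14429634]
[255.99181437 105.90852996]
[503.98114798 177.43409613]
```

View pics/w3.png

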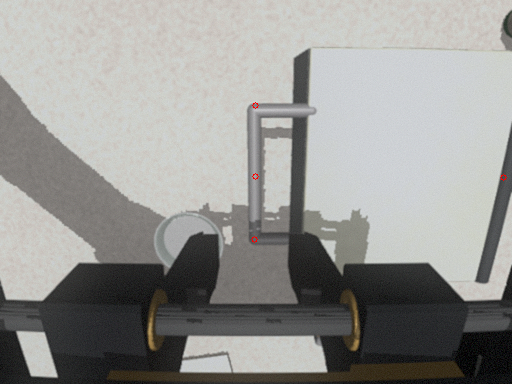

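The wrist view shows the bar running straight between (254,108) and (254,238), matching the predicted points. The jaws are aligned with it and the dish at (190,242) is clear. I'll descend and grip.

drive_tool:
  commands:
    - {"dx":0,"dy":0.001,"dz":0.03,"wx":0,"wy":0,"wz":0,"claw":0.4}
    - {"dx":0,"dy":0,"dz":0.04,"wx":0,"wy":0,"wz":0,"claw":0.4}
    - {"dx":0,"dy":0,"dz":0.04,"wx":0,"wy":0,"wz":0,"claw":0.4}
    - {"dx":0,"dy":0,"dz":0.03,"wx":0,"wy":0,"wz":0,"claw":0.4}
    - {"dx":0,"dy":0,"dz":0.0125,"wx":0,"wy":0,"wz":0,"claw":0.4}
    - {"dx":0,"dy":0,"dz":0,"wx":0,"wy":0,"wz":0,"claw":0.3}
    - {"dx":0,"dy":0,"dz":0,"wx":0,"wy":0,"wz":0,"claw":0}
    - {"dx":0,"dy":0,"dz":0,"wx":0,"wy":0,"wz":0,"claw":0}
    - {"dx":0,"dy":0,"dz":0,"wx":0,"wy":0,"wz":0,"claw":0}
    - {"dx":0,"dy":0,"dz":0,"wx":0,"wy":0,"wz":0,"claw":0}
  grip_force: 20

```text
clock: 9.1
tool_pos: [0.4779, -0.2312, 0.0984]
eef_rot: [0.672, 0.741, 0.001, 0.001]
contact_force: [1.2, -0.1, 3.6]
opening: 0.122
```

Run:
```python
from h import *
from plant import r
s=r.get_state(); print({k:np.round(s[k],4).tolist() for k in ("clock","tool_pos","contact_force","opening","q")})
a=np.r_[0,.03,.09,.15,.22,.29,.36,.43,.50,.56,.61,.64,.66, .68,.70,.72,.74,.76,.78,.80,.82,.84,.86]
y=.233*(1-np.cos(a)); z=.233*np.sin(a)
for A,u,v in zip(a[1:],np.diff(y),np.diff(z)): print(A.round(2),round(u,4),-round(v,4))
```

```text
{'clock': 9.1, 'tool_pos': [0.4779, -0.2312, 0.0984], 'contact_force': [1.153, -0.133, 3.5546], 'opening': 0.1215, 'q': [0.3676, 0.8073, -0.0063, 1.976, 0.0121, 0.355, 0.4503]}
0.03 0.0001 -0.007
0.09 0.0008 -0.014
0.15 0.0017 -0.0139
0.22 0.003 -0.016
0.29 0.0041 -0.0158
0.36 0.0052 -0.0155
0.43 0.0063 -0.0151
0.5 0.0073 -0.0146
0.56 0.0071 -0.0121
0.61 0.0064 -0.0097
0.64 0.0041 -0.0057
0.66 0.0028 -0.0037
0.68 0.0029 -0.0037
0.7 0.003 -0.0036
0.72 0.003 -0.0035
0.74 0.0031 -0.0035
0.76 0.0032 -0.0034
0.78 0.0032 -0.0033
0.8 0.0033 -0.0033
0.82 0.0034 -0.0032
0.84 0.0034 -0.0031
0.86 0.0035 -0.0031
```

drive_tool:
  commands:
    - {"dx":0,"dy":0.0001,"dz":-0.007,"wx":0,"wy":0,"wz":0,"claw":0}
    - {"dx":0,"dy":0.0008,"dz":-0.014,"wx":0,"wy":0,"wz":0,"claw":0}
    - {"dx":0,"dy":0.0017,"dz":-0.0139,"wx":0,"wy":0,"wz":0,"claw":0}
    - {"dx":0,"dy":0.003,"dz":-0.016,"wx":0,"wy":0,"wz":0,"claw":0}
    - {"dx":0,"dy":0.0041,"dz":-0.0158,"wx":0,"wy":0,"wz":0,"claw":0}
    - {"dx":0,"dy":0.0052,"dz":-0.0155,"wx":0,"wy":0,"wz":0,"claw":0}
    - {"dx":0,"dy":0.0063,"dz":-0.0151,"wx":0,"wy":0,"wz":0,"claw":0}
    - {"dx":0,"dy":0.0073,"dz":-0.0146,"wx":0,"wy":0,"wz":0,"claw":0}
    - {"dx":0,"dy":0.0071,"dz":-0.0121,"wx":0,"wy":0,"wz":0,"claw":0}
    - {"dx":0,"dy":0.0064,"dz":-0.0097,"wx":0,"wy":0,"wz":0,"claw":0}
    - {"dx":0,"dy":0.0041,"dz":-0.0057,"wx":0,"wy":0,"wz":0,"claw":0}
    - {"dx":0,"dy":0,"dz":0,"wx":0,"wy":0,"wz":0,"claw":0}

```text
clock: 10.3
tool_pos: [0.5261, -0.2259, 0.2379]
eef_rot: [0.671, 0.741, 0.002, 0.003]
contact_force: [8.0, -0.3, -7.2]
opening: 0.121
```

```bash
cat > lid.py <<'E'
from h import *
from plant import r
s=r.get_state(); print({k:np.round(s[k],4).tolist() for k in ("clock","tool_pos","contact_force","opening","q")})
p=np.array(s["tool_pos"]); x=np.array([.995,.1,0])
u=(p-[.4779,-.2312,.0984])
for dz in (0,):
    g=p+[0,0,.008]; h=np.array([.4779,-.2312,.105])+.233*x
    vx=(h-g)@x; print("angle from z",np.arcsin(u[2]/.233),"from xz",np.arctan2(u[2],vx),"r",np.hypot(u[2],vx))
E
python3 lid.py
python3 - <<'E'
from h import *
o=look(("scene","wrist"),"l1")
a=cv2.resize(o["scene"]["color"][:,:,::-1][90:250,100:260],(400,400),interpolation=cv2.INTER_CUBIC); b=cv2.resize(o["wrist"]["color"][:,:,::-1],(400,300))
c=np.zeros((400,800,3),np.uint8); c[:,:400]=a; c[:300,400:]=b; cv2.imwrite("pics/l1.png",c)
E
```

```text
{'clock': 10.3, 'tool_pos': [0.5261, -0.2259, 0.2379], 'contact_force': [8.0208, -0.3368, -7.2222], 'opening': 0.1212, 'q': [0.3248, 0.6279, 0.0021, 1.7537, -0.0042, 0.7527, 0.4292]}
angle from z 0.6417865224168418 from xz 0.6473603872902349 r 0.23127862671900465
```

View pics/l1.png

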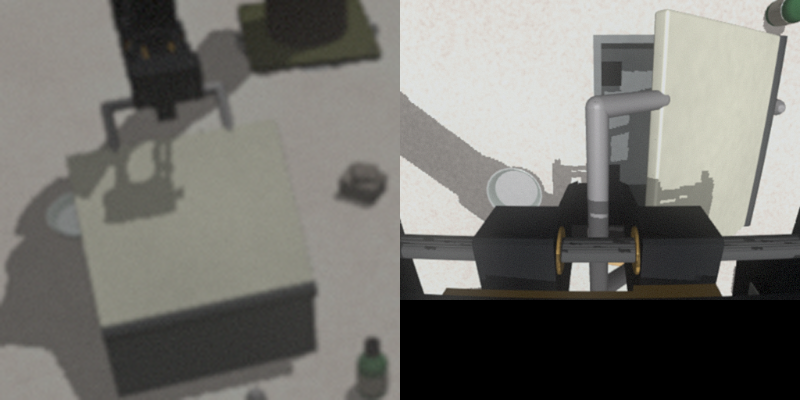

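The lid is held in the jaws at about 0.645 rad, with the bar seen at (598,240) in the wrist half. There is a roughly 10 N pull toward the hinge, so I'll ease the radius inwards by about 2 mm and creep up past balance.

drive_tool:
  commands:
    - {"dx":0,"dy":0.0036,"dz":-0.0032,"wx":0,"wy":0,"wz":0,"claw":0}
    - {"dx":0,"dy":0.0037,"dz":-0.0032,"wx":0,"wy":0,"wz":0,"claw":0}
    - {"dx":0,"dy":0.003,"dz":-0.0036,"wx":0,"wy":0,"wz":0,"claw":0}
    - {"dx":0,"dy":0.003,"dz":-0.0035,"wx":0,"wy":0,"wz":0,"claw":0}
    - {"dx":0,"dy":0.0031,"dz":-0.0035,"wx":0,"wy":0,"wz":0,"claw":0}
    - {"dx":0,"dy":0.0032,"dz":-0.0034,"wx":0,"wy":0,"wz":0,"claw":0}
    - {"dx":0,"dy":0.0032,"dz":-0.0033,"wx":0,"wy":0,"wz":0,"claw":0}
    - {"dx":0,"dy":0.0033,"dz":-0.0033,"wx":0,"wy":0,"wz":0,"claw":0}
    - {"dx":0,"dy":0.0034,"dz":-0.0032,"wx":0,"wy":0,"wz":0,"claw":0}
    - {"dx":0,"dy":0,"dz":0,"wx":0,"wy":0,"wz":0,"claw":0}
    - {"dx":0,"dy":0,"dz":0,"wx":0,"wy":0,"wz":0,"claw":0}

```text
clock: 11.5
tool_pos: [0.5532, -0.2229, 0.2666]
eef_rot: [0.671, 0.741, 0.001, 0.001]
contact_force: [6.5, -1.2, -9.0]
opening: 0.113
```

```bash
python3 lid.py
python3 - <<'E'
from h import *
o=look(("scene","wrist"),"l2")
E
```

```text
{'clock': 11.5, 'tool_pos': [0.5532, -0.2229, 0.2666], 'contact_force': [6.5423, -1.2129, -8.9628], 'opening': 0.1133, 'q': [0.3017, 0.626, 0.0081, 1.644, -0.0077, 0.8695, 0.4121]}
angle from z 0.8067820056716158 from xz 0.8192093942116984 r 0.2302759683654233
```

Run:
```python
from h import *
o=pickle.load(open("l2.pkl","rb"))
a=cv2.resize(o["scene"]["color"][:,:,::-1][100:190,120:230],(440,360),interpolation=cv2.INTER_CUBIC); b=cv2.resize(o["wrist"]["color"][:,:,::-1][180:384,160:360],(360,367))
c=np.zeros((367,800,3),np.uint8); c[:360,:440]=a; c[:,440:]=b; cv2.imwrite("pics/l2.png",c)
```

```text
(no output)
```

View pics/l2.png

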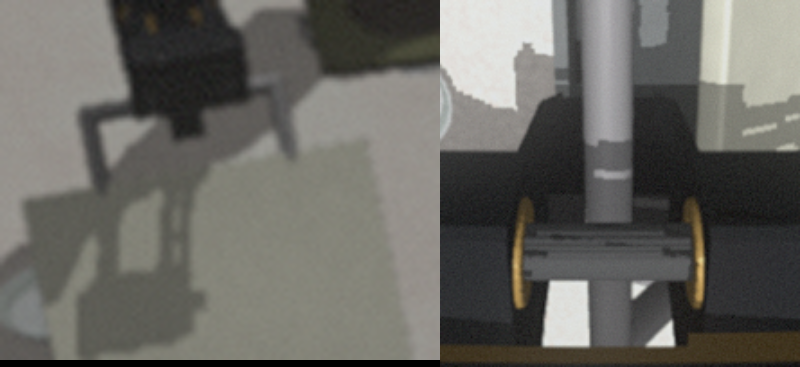

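The bar is still well inside the pads, since the fingertips project beyond it at (187,130). I'll check the angle against the cameras.

```bash
cat > bar.py <<'E'
from h import *
xd=np.array([.995,.0993,0]); xd/=np.linalg.norm(xd); yd=np.array([-xd[1],xd[0],0])
def inplane(D,uv,y):
    o,v=ray(D,uv); return o+v*((y-o@yd)/(v@yd))
H=np.array([.4779,-.2312,.105])+.233*xd
E
python3 - <<'E'
from bar import *
o=pickle.load(open("l2.pkl","rb")); S=o["scene"]
m=lambda x,y:(120+x/4-.4,100+y/4-.4)
print("yd of ends0",np.array([.4725,-.1685,0])@yd,np.array([.4838,-.2925,0])@yd,"mid tcp",np.array([.4779,-.2312,0])@yd)
for uv,y in ((m(84,113),np.array([.4838,-.2925,0])@yd),(m(271,91),np.array([.4725,-.1685,0])@yd)):
    o_,v=ray(S,uv)
    # intersect ray with the bar-line cylinder: solve for lid angle using plane y'
    P=inplane(S,uv,y); w=P-H; print(P.round(4),"ang",np.arctan2(w[2],-w@xd),"r",np.hypot(w[2],w@xd))
# wrist: bar column => plane through camera along bar; check bar lateral vs TCP
W=o["wrist"]; 
# project circle points for scene: expected pixel of ends for angles
for a in (.74,.78,.82,.86,.9):
    Q=H+.233*(-np.cos(a)*xd+np.array([0,0,np.sin(a)]))
    print(a,[proj(S,Q+k*yd).round(1).tolist() for k in (-.062,.062)],"px seen",np.round(m(84,113),1),np.round(m(271,91),1))
E
```

```text
yd of ends0 -0.2145890366470393 -0.3390982556264626 mid tcp -0.2775153595968061
[ 0.8455 -0.2564  0.4586] ang 1.923892195705261 r 0.37685510601908934
[ 0.5072 -0.165   0.2471] ang 0.6242591584620315 r 0.24312213775212602
0.74 [[140.6, 130.6], [188.3, 122.5]] px seen [140.6 127.8] [187.4 122.4]
0.78 [[140.4, 129.7], [188.5, 121.6]] px seen [140.6 127.8] [187.4 122.4]
0.82 [[140.3, 128.9], [188.8, 120.7]] px seen [140.6 127.8] [187.4 122.4]
0.86 [[140.2, 128.3], [189.1, 120.1]] px seen [140.6 127.8] [187.4 122.4]
0.9 [[140.1, 127.8], [189.4, 119.5]] px seen [140.6 127.8] [187.4 122.4]
```

drive_tool:
  commands:
    - {"dx":0,"dy":0.0043,"dz":-0.0022,"wx":0,"wy":0,"wz":0,"claw":0}
    - {"dx":0,"dy":0.0043,"dz":-0.0022,"wx":0,"wy":0,"wz":0,"claw":0}
    - {"dx":0,"dy":0.0034,"dz":-0.0031,"wx":0,"wy":0,"wz":0,"claw":0}
    - {"dx":0,"dy":0,"dz":0,"wx":0,"wy":0,"wz":0,"claw":0}
    - {"dx":0,"dy":0,"dz":0,"wx":0,"wy":0,"wz":0,"claw":0}
    - {"dx":0,"dy":0,"dz":0,"wx":0,"wy":0,"wz":0,"claw":0}

```text
clock: 12.2
tool_pos: [0.5628, -0.222, 0.2745]
eef_rot: [0.672, 0.741, -0.0, -0.001]
contact_force: [-4.9, 2.6, 4.8]
opening: 0.114
```

```bash
python3 lid.py
python3 - <<'E'
from bar import *
o=look(("top","wrist"),"l3"); T,W=o["top"],o["wrist"]
for a in (.7,.8,.9):
    e=lambda r,k,t=0: H+r*(-np.cos(a)*xd+np.array([0,0,np.sin(a)]))+k*yd+t*np.array([0,0,np.cos(a)])+t*np.sin(a)*xd
    print(a,"bar ends",[proj(T,e(.233,k)).round(1).tolist() for k in (-.054,.054)],"edge",[proj(T,e(.182,k,.005)).round(1).tolist() for k in (-.1,.1)],"wrist corner",proj(W,e(.182,.11,.005)).round(1),proj(W,e(.182,.11,-.005)).round(1),"barcol",proj(W,e(.233,.054)).round(1))
a=cv2.resize(T["color"][:,:,::-1][140:260,270:390],(400,400),interpolation=cv2.INTER_CUBIC); b=cv2.resize(W["color"][:,:,::-1],(400,300))
c=np.zeros((400,800,3),np.uint8); c[:,:400]=a; c[:300,400:]=b; cv2.imwrite("pics/l3.png",c)
E
```

```text
{'clock': 12.2, 'tool_pos': [0.5628, -0.222, 0.2745], 'contact_force': [-4.8829, 2.6049, 4.7526], 'opening': 0.1143, 'q': [0.2935, 0.6308, 0.0108, 1.604, -0.0084, 0.9088, 0.4053]}
angle from z 0.8568068590598765 from xz 0.8731727513930461 r 0.22977254107886166
0.7 bar ends [[361.3, 197.2], [319.1, 201.4]] edge [[372.4, 181.9], [297.4, 189.2]] wrist corner [276.6  24.3] [263.7  26.7] barcol [190.7 140.7]
0.8 bar ends [[362.2, 189.7], [319.5, 193.9]] edge [[373.2, 176.0], [297.4, 183.3]] wrist corner [304.9  19.7] [288.5  22.2] barcol [220.1 147.2]
0.9 bar ends [[362.9, 181.4], [319.6, 185.6]] edge [[373.7, 169.7], [297.3, 177.0]] wrist corner [339.9  15.1] [319.8  17.6] barcol [261.7 154.7]
```

View pics/l3.png

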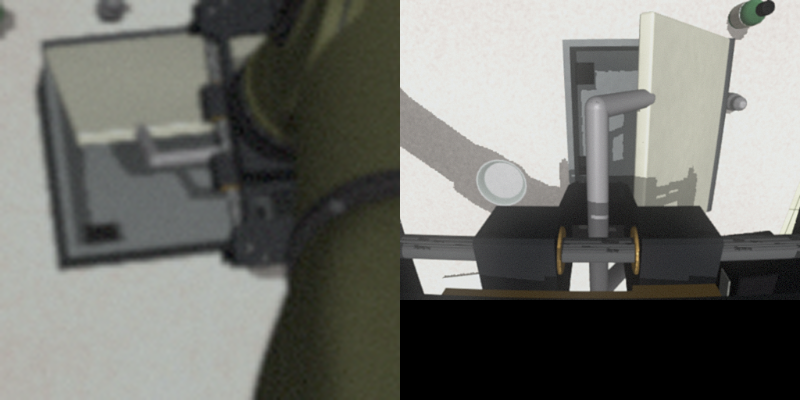

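All the cues give about 0.87 to 0.88 rad, or 50°: bar end at top-view (314,188), wrist bar column about 253 and lid corner about 311. The lid is just past balance, so I'll bring it back slowly to about 0.67.

drive_tool:
  commands:
    - {"dx":0,"dy":-0.0025,"dz":0.0017,"wx":0,"wy":0,"wz":0,"claw":0}
    - {"dx":0,"dy":-0.0042,"dz":0.0034,"wx":0,"wy":0,"wz":0,"claw":0}
    - {"dx":0,"dy":-0.0039,"dz":0.0036,"wx":0,"wy":0,"wz":0,"claw":0}
    - {"dx":0,"dy":-0.0038,"dz":0.0037,"wx":0,"wy":0,"wz":0,"claw":0}
    - {"dx":0,"dy":-0.0037,"dz":0.0038,"wx":0,"wy":0,"wz":0,"claw":0}
    - {"dx":0,"dy":-0.0036,"dz":0.0039,"wx":0,"wy":0,"wz":0,"claw":0}
    - {"dx":0,"dy":-0.0035,"dz":0.004,"wx":0,"wy":0,"wz":0,"claw":0}
    - {"dx":0,"dy":-0.0034,"dz":0.004,"wx":0,"wy":0,"wz":0,"claw":0}
    - {"dx":0,"dy":-0.0033,"dz":0.0041,"wx":0,"wy":0,"wz":0,"claw":0}
    - {"dx":0,"dy":-0.0016,"dz":0.002,"wx":0,"wy":0,"wz":0,"claw":0}
    - {"dx":0,"dy":0,"dz":0,"wx":0,"wy":0,"wz":0,"claw":0}
    - {"dx":0,"dy":0,"dz":0,"wx":0,"wy":0,"wz":0,"claw":0}

```text
clock: 13.5
tool_pos: [0.5295, -0.2257, 0.2399]
eef_rot: [0.672, 0.741, -0.001, -0.001]
contact_force: [-4.8, 2.8, 4.1]
opening: 0.112
```

```bash
python3 lid.py
python3 - <<'E'
from bar import *
o=look(("top","scene","wrist"),"l4"); T,W=o["top"],o["wrist"]
from car import car
for n in ("top","scene"): print(n,[(x[0],x[2]) for x in car(o[n],th=70)])
for a in (.6,.7,.8):
    e=lambda r,k,t=0: H+r*(-np.cos(a)*xd+np.array([0,0,np.sin(a)]))+k*yd+t*np.array([0,0,np.cos(a)])+t*np.sin(a)*xd
    print(a,"bar ends",[proj(T,e(.233,k)).round(1).tolist() for k in (-.054,.054)],"edge",[proj(T,e(.182,k,.005)).round(1).tolist() for k in (-.1,.11)],"wrist corner",proj(W,e(.182,.11,.005)).round(1),proj(W,e(.182,.11,-.005)).round(1),"barcol",proj(W,e(.233,.054)).round(1))
a=cv2.resize(T["color"][:,:,::-1][110:270,80:400],(800,400),interpolation=cv2.INTER_CUBIC); b=o["wrist"]["color"][:,:,::-1][:200]
c=np.zeros((600,800,3),np.uint8); c[:400]=a; c[400:,:512]=b; c[400:,520:]=o["scene"]["color"][:,:,::-1][110:310,110:390]; cv2.imwrite("pics/l4.png",c)
E
```

```text
{'clock': 13.5, 'tool_pos': [0.5295, -0.2257, 0.2399], 'contact_force': [-4.8473, 2.7716, 4.1143], 'opening': 0.1117, 'q': [0.3195, 0.6327, 0.0053, 1.7342, -0.0041, 0.7767, 0.4244]}
angle from z 0.6525058763653059 from xz 0.6631560860925984 r 0.22981022026152342
top [(np.float64(-16.2), np.int32(139)), (np.float64(43.3), np.int32(133)), (np.float64(-79.1), np.int32(70)), (np.float64(-136.7), np.int32(146)), (np.float64(162.7), np.int32(141))]
scene [(np.float64(163.5), np.int32(72)), (np.float64(-136.8), np.int32(77)), (np.float64(-77.4), np.int32(93)), (np.float64(43.3), np.int32(100)), (np.float64(-17.5), np.int32(110))]
0.6 bar ends [[360.0, 203.9], [318.6, 208.1]] edge [[371.4, 187.3], [293.6, 194.9]] wrist corner [327.2  16. ] [311.9  19.2] barcol [228.2 146. ]
0.7 bar ends [[361.3, 197.2], [319.1, 201.4]] edge [[372.4, 181.9], [293.6, 189.6]] wrist corner [361.5   9.7] [341.6  13.2] barcol [261.8 155. ]
0.8 bar ends [[362.2, 189.7], [319.5, 193.9]] edge [[373.2, 176.0], [293.6, 183.7]] wrist corner [404.9   3.4] [379.9   6.9] barcol [311.5 165.9]
```

View pics/l4.png

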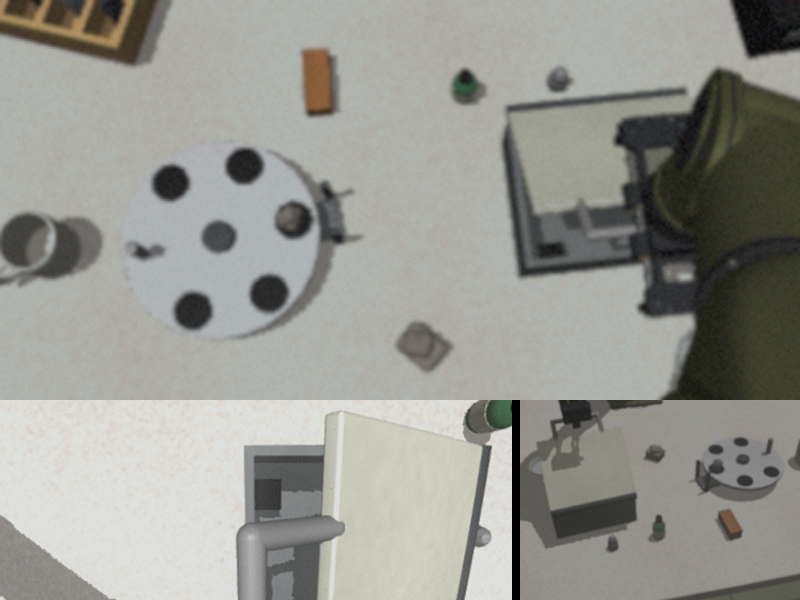

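The checks agree on a lid angle of about 0.655 to 0.67 (bar end at top-view (313,205), wrist bar column 252). The carousel reads the same as after release, with the rock at the gate, and the bystanders haven't moved. I'll nudge the lid by +0.01 rad, ease the radial preload, settle and check.

drive_tool:
  commands:
    - {"dx":0,"dy":0.0006,"dz":-0.0024,"wx":0,"wy":0,"wz":0,"claw":0}
    - {"dx":0,"dy":0,"dz":0,"wx":0,"wy":0,"wz":0,"claw":0}
    - {"dx":0,"dy":0,"dz":0,"wx":0,"wy":0,"wz":0,"claw":0}
    - {"dx":0,"dy":0,"dz":0,"wx":0,"wy":0,"wz":0,"claw":0}
    - {"dx":0,"dy":0,"dz":0,"wx":0,"wy":0,"wz":0,"claw":0}
    - {"dx":0,"dy":0,"dz":0,"wx":0,"wy":0,"wz":0,"claw":0}
    - {"dx":0,"dy":0,"dz":0,"wx":0,"wy":0,"wz":0,"claw":0}
    - {"dx":0,"dy":0,"dz":0,"wx":0,"wy":0,"wz":0,"claw":0}
    - {"dx":0,"dy":0,"dz":0,"wx":0,"wy":0,"wz":0,"claw":0}
    - {"dx":0,"dy":0,"dz":0,"wx":0,"wy":0,"wz":0,"claw":0}

```text
clock: 14.65
tool_pos: [0.5315, -0.2255, 0.2425]
eef_rot: [0.672, 0.741, 0.0, 0.0]
contact_force: [1.8, 3.1, -1.0]
opening: 0.113
```

```bash
python3 lid.py
python3 - <<'E'
from bar import *
from car import car
o=look(("top","wrist"),"l5"); d0=pickle.load(open("s0.pkl","rb"))["top"]["color"]; d=o["top"]["color"]
print([x[0] for x in car(o["top"],th=70)], "qd",np.abs(o["s"]["qd"]).max().round(4))
for n,(x,y) in dict(bottle=(266,144),rock=(250,248),obj=(304,141),slide=(207,142),mug=(92,208)).items():
    A=d0[y-22:y+22,x-22:x+22]; B=d[y-28:y+28,x-28:x+28]
    m=cv2.minMaxLoc(cv2.matchTemplate(B,A,cv2.TM_CCOEFF_NORMED)); print(n,np.array(m[3])-6,round(m[1],3))
W=o["wrist"]; g=cv2.cvtColor(W["color"],cv2.COLOR_RGB2GRAY)
w4=pickle.load(open("l4.pkl","rb"))["wrist"]["color"]
print(cv2.phaseCorrelate(cv2.cvtColor(w4,cv2.COLOR_RGB2GRAY)[:200].astype(float),g[:200].astype(float)))
E
```

```text
{'clock': 14.65, 'tool_pos': [0.5315, -0.2255, 0.2425], 'contact_force': [1.7734, 3.0899, -1.0359], 'opening': 0.1128, 'q': [0.3186, 0.6305, 0.0049, 1.7286, -0.0046, 0.7817, 0.4241]}
angle from z 0.6666212024706274 from xz 0.6775051545725899 r 0.22983421182914188
[np.float64(-16.2), np.float64(43.4), np.float64(-79.2), np.float64(-136.8), np.float64(162.6)] qd 0.0026
bottle [0 0] 0.97
rock [0 0] 0.996
obj [ 0 -1] 0.867
slide [0 0] 0.997
mug [0 0] 0.998
((-0.5304068091514296, -0.10795644777458335), 0.4681700255108245)
```

```bash
python3 -c "
from plant import r
print(r.finish_job())"
```

```text
the job is handed in; nothing more can be done
None
```

I turned the carousel anticlockwise by its post until the rock pocket reached the gate. Then I raised the lid just past its balance point, brought it back, and handed the job in at 14.65 s of robot time while still holding it below balance.

- **Carousel:** after release the rock's pocket measured about -77°, and the gate direction -76 to -79°. That is inside the click's pull-in range, and it was unchanged at the last look. I inferred the click from this match and did not feel it as a separate force.
- **Lid raised:** it reached about 0.87 rad (balance is 0.80) by arm position, top view and wrist view, and was gripped throughout.
- **Lid held:** the arm position puts it at about 0.67 rad, 7 to 7.5° below balance, with the arm still and only about 4 N on the tool. I read the cameras just before the last small nudge; they gave 0.64 to 0.67 rad.
- **Checks that were weak or disagreed:**
  - The scene camera was nearly blind to the lid angle.
  - The arc fitted a radius of about 230 mm instead of 233 mm, which gave up to about 11 N of pull along the lid while I raised it. I eased this off.
  - The gripper reading on the 12 mm bar drifted from 10.7 to 9.9 mm. The pictures still showed the bar well inside the pads.
- **Other things on the bench:** the bottle, loose rock, slide box and mug showed no shift. The objective's match was one pixel off at a lower score, probably because of the lid's shadow. I did not measure the dish and brush at the end, but the arm never went near the brush and stayed clear above the dish.

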